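# Open the vacuum line fully, then start the pump

## Robot

A 6-joint arm with a two-finger parallel gripper is mounted at the origin on a cart in front of the work surface, level with it; the furniture and walls round the work are solid. World frame = base frame: x ahead of the robot, y to its left, z up, the work surface at z = 0. Lengths are in m, angles in rad, forces in N, time in s.
With the tool pointing down it reaches from about 0.35 to 0.975 m from the base axis. Payload 4.9 kg.
Tool frame: the origin (TCP) lies between the finger pads; the fingertips stand 19 mm ahead of it and the grasp point (between the pads) is the TCP; z points along the fingers, y is the line along which they close (so a half turn about z gives the same grasp; the last joint's range is limited). The gripper opens to 85 mm and grips with 20 to 120 N. Pads are 22 mm wide; open, the fingers measure 114 mm over their backs; the gripper's body (76 mm by 85 mm) begins 54 mm behind the grasp point. The pads swing forward as they close: fully open they stand 13 mm farther back than shut.
Start: joints at [-1.438, 0.053, 1.613, -0, 1.476, -0.119], TCP at [0.156, -0.605, 0.25] pointing down, gripper open.
Joint ranges: [-3.01, 3.01], [-1.01, 2.22], [0.06, 2.58], [-1.02, 4.17], [0.09, 2.62], [-3.14, 3.14]. Speed limits (rad/s): [2.57, 2.57, 3.14, 3.14, 3.14, 3.14].

## Interface

Orientations are given as a rotation vector (axis times angle).
In Python, from station import ctrl gives the robot as it stands. The module is installed in compiled form; this text tells all that it offers.
- The arm moves only by the tool servo_tool, never from a script. Its argument "increments" is a list that holds one entry, the list of rows, each a list of 5 numbers: the finger opening in cm, from 0 to 8.54, then the shift along the tool's x, y, z in cm, then the turn about the tool's z in degrees. A call has 1 to 5 rows; each row is the pose to reach, as a shift and turn from the pose commanded when the call began, along the tool's axes at that moment; what a row does not reach only later rows make up. A row lasts 1/10 s, in which the tool goes at most 50 mm and 8.59 degrees, less where a joint would pass 70% of its speed; a pose out of reach is approached as far as the arm can. A call with a gripper value outside its range is refused whole. The fingers move at their own pace and stop on an object; "newtons" is the grip in N (left out, the last holds). Time passes only in rows, so rows that repeat a pose let the fingers close. It gives the time, the measured TCP pose, the force, the opening and the grip force at its end, in the units of the state.
- ctrl.get_obs(): the state, without advancing time (a new reading comes with each control period).
- ctrl.get_image(name): name is "side" or "top"; returns a dict with "img" (384x512x3 uint8, red, green, blue), "fx", "fy", "cx", "cy" (pixels), "rvec" (rotation vector, rad) and "tvec" (3), from world to camera coordinates, as OpenCV has them. Camera axes: x right, y down, z forward; pixel columns grow to the right and rows downward; lengths in m; the calibration is good to about 2 mm. A picture is of the moment at which its call begins. There is no depth.
- ctrl.finish_job(): hands the job in; it is judged then, once.
The state is a dict: "t": time; "q": joint angles; "dq": joint speeds; "effort": joint torques, N m; "tool_pos": TCP position; "tool_rot": TCP orientation; "contact_force": force on the tool from outside, world axes, zero at the start; "wrist_torque": the same for the moment, N m; "opening": finger opening in m; "grip_force": force on a finger pad.
Only numpy, scipy, OpenCV 4.12 (cv2) and the standard library are available. Lean on these libraries where they do the work, as an engineer would, in place of code of your own. Each camera call takes 0.05 s, during which the arm holds its last target. There are 200 camera calls.

## Task

Push the lever with the ball knob away from you, past its first notch, all the way to its second, last stop, so that the vacuum line is fully open; only then press the button on the switch box to start the pump, and let it come back up. Only push with the fingertips or the outside of the fingers: do not take the knob between the fingers. Leave the lever with the T-shaped handle closed and everything standing around where it is.

Things in the scene. Friction and masses are not known exactly. Their poses are not given: they have to be found in the camera images.
- vacuum_valve: The valve to open; its lever carries a ball knob. Grey, fixed to the worktop: base plate 150 mm (its x) by 76 mm (its y), two round cheeks, top 88 mm high, the lever between them, brass hose barb at its +x end. Origin: centre of the underside, z up; yaw within 0.45 rad. Stands left, middle or right.
- vacuum_lever (a joint): Ball-knob lever, rad. 0 = closed, leaning to the valve's -x (to the robot); swings to +x about a level axis along the valve's y, 48 mm above the worktop. 0.55 = first notch (upright), 1.10 = second, last stop. Sprung: let go below 0.24 it returns to 0, from 0.30 to 0.80 it goes to the first notch, above 0.86 to the last stop. About 5 N at the knob moves it out of each.
- vacuum_lever_ball (a point): Centre of the black ball knob, 40 mm diameter, polished, on a 10 mm steel stalk, 100 mm from the lever's hinge axis. Closed: 52 mm to the valve's -x from its origin and 133 mm above the worktop; at the first notch straight above the origin at 148 mm; at the last stop 52 mm to +x, again at 133 mm.
- air_valve: The compressed-air valve, to be left closed: its lever has a T-handle. Grey, fixed to the worktop: base plate 150 mm (its x) by 76 mm (its y), two round cheeks, top 88 mm high, the lever between them, brass hose barb at its +x end. Origin: centre of the underside, z up; yaw within 0.45 rad. Stands left, middle or right.
- air_lever (a joint): In rad: angle of the T-handle lever, same travel and notches; 0 = closed, where it starts and must stay.
- air_lever_tbar (a point): Middle of the T-handle, a level black bar 86 mm long along its valve's y and 22 mm thick, 100 mm from the hinge axis.
- switch_box: Grey box with the pump's start button in the middle of its top, 104 x 84 mm, top 50 mm high, fixed to the worktop. Origin: centre of the underside. Stands in one of the three places; yaw varies.
- pump_button_top (a point): Centre of the top of the white round push button, 32 mm diameter, in a black collar on the switch box; pressed straight down.
- pump_button (a joint): Travel of the button in m: 0 = up, 0.007 = fully down (about 5 N); a spring brings it back. The pump starts beyond 0.0045.
- vial_9: Bystander: brown glass vial, 15 mm diameter, 36 mm high, standing beside the ball-knob valve. Origin: centre of its underside.
- beaker_100: Bystander: small glass beaker, 62 mm across, 68 mm high, beside the T-handle valve. Origin: centre of its underside.
- tape_roll: Bystander: roll of masking tape lying flat, 52 mm diameter, 18 mm high, beside the switch box. Origin: centre of its underside.
- timer: Bystander: white bench timer, 37 x 64 x 60 mm high, near the front edge, left. Origin: centre of its underside.
- petri_dish: Bystander: glass dish, 96 mm diameter, 15 mm high, near the front edge, right. Origin: centre of its underside.
- bottle_white: Bystander: bottle with red cap, 58 mm diameter, 105 mm high, at the far right. Origin: centre of its underside.
Mind the look-alikes: they are no part of the job. Leave any turquoise look-alike of the switch_box alone.

How it is judged:
By the outcome, as a careful person would: the job done as asked, in the order asked, and still so for the second after the job is handed in, with the robot touching nothing.
It also fails if it takes over 48 s, if anything falls off the work surface, if the arm or the gripper's body presses on something with over 40 N, if the wrist force passes 120 N, or if a joint passes its speed limit or range.

## Working session

There is one attempt and no reset: what is moved stays moved. The work goes in short steps, Python scripts to look and compute and a tool call to move; the robot and the scene stay as the last step left them, time stands still between calls to the robot, and variables do not carry over. Pictures are saved under pics/ and viewed, at most 10 in all, crops included, and the job is handed in when it is done.

Besides the shell and the picture viewer there is one more tool, called after "Request:" by a JSON object that holds its "api" and its "payload", one argument or row to a line. servo_tool: Moves the arm, as the interface text tells. Its arguments: {"type":"object","properties":{"increments":{"type":"array"},"newtons":{"type":"number"}},"required":["increments"]}

```bash
mkdir -p pics
cat > h.py <<'E'
import numpy as np, cv2
from station import ctrl
from scipy.spatial.transform import Rotation as R
def snap(name,f):
    d=ctrl.get_image(name); cv2.imwrite('pics/'+f+'.png',d['img'][:,:,::-1]); np.save('pics/'+f+'.npy',{k:v for k,v in d.items()},allow_pickle=True); return d
def load(f): return np.load('pics/'+f+'.npy',allow_pickle=True).item()
def ray(d,u,v,z):
    M=R.from_rotvec(np.ravel(d['rvec'])).as_matrix(); t=np.ravel(d['tvec']); c=-M.T@t
    r=M.T@np.array([(u-d['cx'])/d['fx'],(v-d['cy'])/d['fy'],1]); return c+r*(z-c[2])/r[2]
def proj(d,p):
    M=R.from_rotvec(np.ravel(d['rvec'])).as_matrix(); q=M@np.array(p)+np.ravel(d['tvec']); return d['fx']*q[0]/q[2]+d['cx'],d['fy']*q[1]/q[2]+d['cy']
E
python3 - <<'E'
from h import *
for n in('top','side'):
    d=snap(n,n+'1'); M=R.from_rotvec(np.ravel(d['rvec'])).as_matrix(); print(n,-M.T@np.ravel(d['tvec']),M[2])
    cv2.imwrite('pics/%s1b.png'%n,cv2.resize(d['img'][:,:,::-1],(800,600),interpolation=cv2.INTER_CUBIC))
o=ctrl.get_obs();print(o['tool_pos'],o['tool_rot'],R.from_rotvec(o['tool_rot']).as_matrix())
E
```

```text
top [ 0.34305892 -0.15461489  1.82667851] [ 0.09557853  0.00914494 -0.99537988]
side [0.01612301 0.79551087 1.12424275] [ 0.34546615 -0.64904286 -0.67778795]
[ 0.1556145  -0.6047547   0.24918238] [-3.11488556e+00 -3.94189384e-01  4.09439731e-05] [[ 9.68474994e-01  2.49110656e-01 -2.59872018e-04]
 [ 2.49110705e-01 -9.68473257e-01  1.84577199e-03]
 [ 2.08122370e-04 -1.85232091e-03 -9.99998263e-01]]
```

View pics/top1b.png

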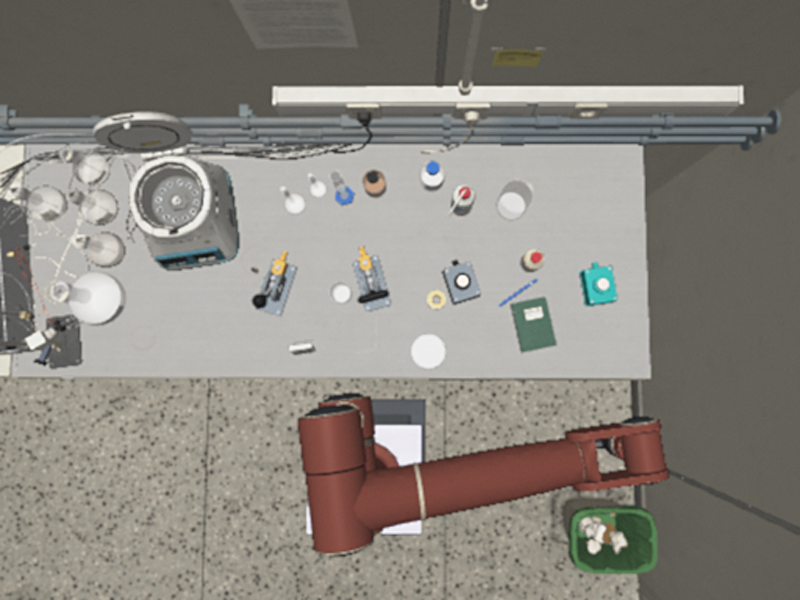

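View pics/side1b.png

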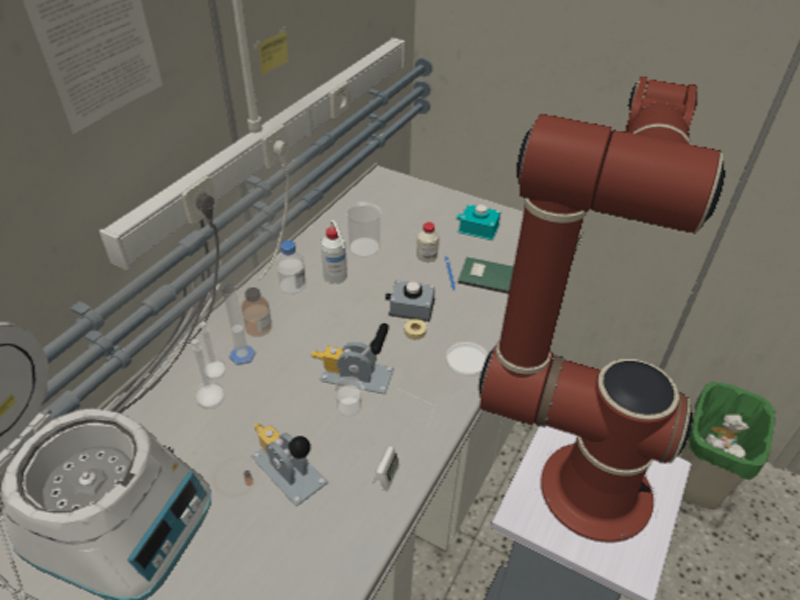

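Top view: the ball-knob valve is on the left (knob about (260,301)), the T-handle valve is in the middle, and the grey switch box is on the right (button about (462,281)). The turquoise look-alike is at (600,285). Next I'll enlarge these areas.

Run:
```python
from h import *
a=load('top1')['img'][150:215,150:315,::-1]; a=cv2.resize(a,None,fx=4.8,fy=4.8,interpolation=cv2.INTER_CUBIC)
d=load('side1')['img'][:,:,::-1]
b=cv2.resize(d[260:325,145:245],None,fx=3.9,fy=3.9,interpolation=cv2.INTER_CUBIC);c=cv2.resize(d[170:235,235:335],None,fx=3.9,fy=3.9,interpolation=cv2.INTER_CUBIC)
r=np.hstack([b,c]); w=max(a.shape[1],r.shape[1]); f=lambda i:cv2.copyMakeBorder(i,0,0,0,w-i.shape[1],cv2.BORDER_CONSTANT)
o=np.vstack([f(a),f(r)]);print(o.shape,a.shape,b.shape);cv2.imwrite('pics/c1.png',o)
```

```text
(566, 792, 3) (312, 792, 3) (254, 390, 3)
```

View pics/c1.png

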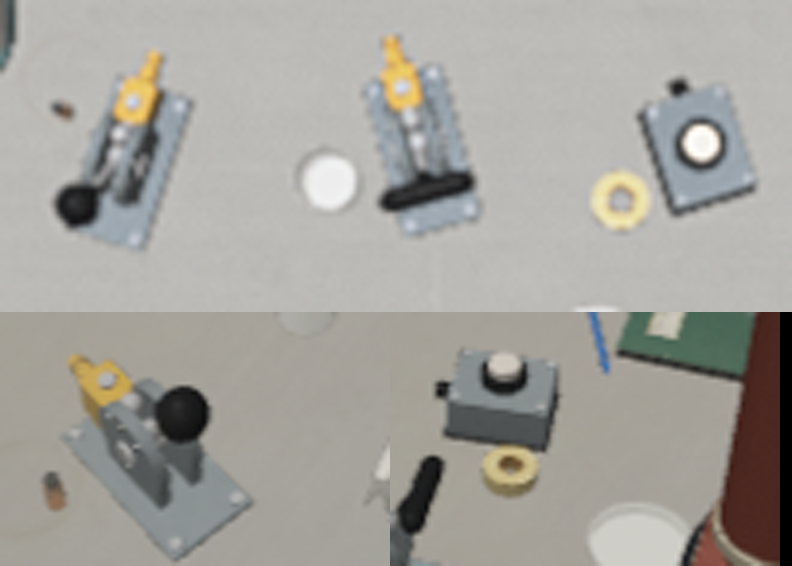

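The crop shows the ball at top (77,204) and side (182,414). The button is at top (702,144) and side (505,362). The plate corners in the top view are (122,75), (192,100) and (143,247).

Run:
```python
from h import *
T=load('top1');S=load('side1')
t=lambda u,v,z:ray(T,150+(u-2)/4.8,150+(v-2)/4.8,z).round(4)[:2]
s=lambda u,v,z,x0,y0:ray(S,x0+(u-2)/3.9,y0+(v-2)/3.9,z).round(4)[:2]
print('ball',t(77,204,.133),s(182,102,.133,145,260))
print('button top',t(702,144,.058),s(115,52,.058,235,170))
c=[t(122,75,.006),t(192,100,.006),t(143,247,.006)];print('plate',c,'origin',(c[0]+c[2])/2)
e=c[1]-c[2];print('yaw',np.arctan2(e[1],e[0]),np.linalg.norm(e),np.linalg.norm(c[0]-c[1]))
print('vial',t(62,110,.02),s(53,180,.02,145,260))
print('tbar ends',t(392,203,.133),t(467,180,.133),'air plate',t(365,92,.005),t(437,67,.005),t(478,215,.005),t(405,233,.005))
print('beaker',t(328,182,.03),'tape',t(620,200,.015))
print('switch corners',t(642,115,.05),t(728,85,.05),t(757,187,.05),t(677,213,.05))
```

```text
ball [0.492  0.2719] [0.4908 0.2728]
button top [ 0.554  -0.2774] [ 0.5591 -0.2881]
plate [array([0.6251, 0.2645]), array([0.6014, 0.198 ]), array([0.4629, 0.2411])] origin [0.544  0.2528]
yaw -0.30169218952449495 0.14505123232844325 0.07059702543308746
vial [0.5899 0.3166] [0.5887 0.3201]
tbar ends [ 0.4932 -0.0025] [ 0.5133 -0.0676] air plate [0.6093 0.0354] [ 0.6331 -0.0322] [ 0.4933 -0.0715] [ 0.4764 -0.0034]
beaker [0.5217 0.0661] tape [ 0.5067 -0.2039]
switch corners [ 0.5816 -0.2232] [ 0.6094 -0.302 ] [ 0.5155 -0.3278] [ 0.4917 -0.2548]
```

Request:
{"api": "servo_tool", "payload": {
  "increments": [
    [[0,4.35,-2.15,0,0],[0,8.7,-4.3,0,0],[0,13.05,-6.45,0,0],[0,17.4,-8.6,0,0],[0,21.75,-10.75,0,0]]
  ],
  "newtons": 40
}}

```text
t: 0.6
tool_pos: [0.3406, -0.4453, 0.2498]
tool_rot: [-3.116, -0.394, 0.0]
contact_force: [1.5, -0.3, -0.6]
opening: 0.0123
grip_force: 0.0
```

Request:
{"api": "servo_tool", "payload": {
  "increments": [
    [[0,4.35,-2.15,0,0],[0,8.7,-4.3,0,0],[0,13.05,-6.45,0,0],[0,14.2,-11.2,0,0],[0,15.3,-16,0,0]]
  ]
}}

```text
t: 1.1
tool_pos: [0.4483, -0.252, 0.2492]
tool_rot: [-3.115, -0.395, 0.002]
contact_force: [1.3, 1.1, 0.2]
opening: 0.0004
grip_force: 0.0
```

Request:
{"api": "servo_tool", "payload": {
  "increments": [
    [[0,1.1,-4.78,0,0],[0,2.2,-9.56,0,0],[0,3.4,-14.34,0,0],[0,4.5,-19.1,0,0],[0,5.7,-23.9,0,0]]
  ]
}}

```text
t: 1.6
tool_pos: [0.4428, -0.0064, 0.25]
tool_rot: [-3.117, -0.394, -0.0]
contact_force: [1.4, -0.1, 0.7]
opening: 0.0001
grip_force: 0.0
```

Request:
{"api": "servo_tool", "payload": {
  "increments": [
    [[0,1.16,-4.76,0,6.3],[0,2.3,-9.5,0,12.6],[0,3.5,-14.3,0,19],[0,4.6,-19,0,25.3],[0,5.8,-23.8,0,31.6]]
  ]
}}

```text
t: 2.1
tool_pos: [0.4397, 0.2387, 0.25]
tool_rot: [3.105, -0.476, 0.0]
contact_force: [0.5, -0.7, 0.3]
opening: 0.0001
grip_force: 0.0
```

Request:
{"api": "servo_tool", "payload": {
  "increments": [
    [[0,0,0,0,0]]
  ]
}}

```text
t: 2.2
tool_pos: [0.4391, 0.2413, 0.2497]
tool_rot: [-3.107, 0.461, 0.003]
contact_force: [0.6, -1.2, -0.3]
opening: -0.0001
grip_force: 0.0
```

Request:
{"api": "servo_tool", "payload": {
  "increments": [
    [[0,-1.8,-4.5,0,0],[0,-1.8,-4.5,4,0],[0,-1.8,-4.5,8,0],[0,-1.8,-4.5,11.5,0],[0,-1.8,-4.5,11.5,0]]
  ]
}}

```text
t: 2.7
tool_pos: [0.4325, 0.2827, 0.1289]
tool_rot: [3.099, -0.468, -0.016]
contact_force: [-0.6, -0.2, -0.1]
opening: -0.0001
grip_force: 0.0
```

Run:
```python
from h import *
d=snap('side','s2')['img'][:,:,::-1];t=snap('top','t2')['img'][:,:,::-1]
cv2.imwrite('pics/c2.png',np.hstack([cv2.resize(i,(400,400),interpolation=cv2.INTER_CUBIC) for i in (d[215:335,130:250],t[140:240,130:230])]))
o=ctrl.get_obs();print(o['tool_pos'],o['contact_force'])
```

```text
[0.43636182 0.28446064 0.1352139 ] [-0.01659363  0.20998737  0.14990762]
```

View pics/c2.png

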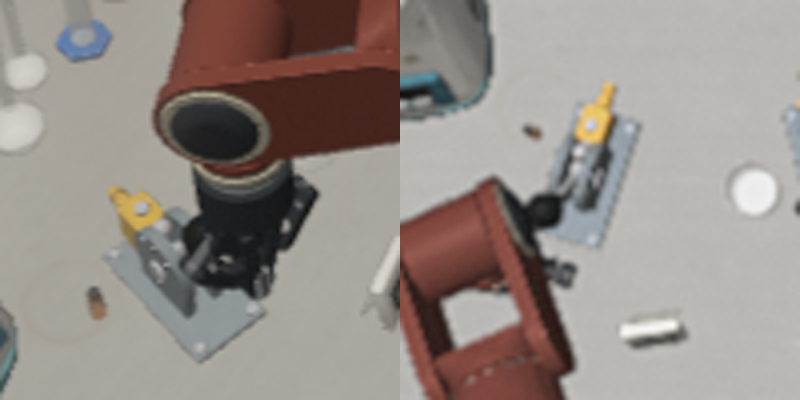

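The gripper is behind the knob with the fingers closed, clear of the vial and the timer. I'll push along the valve's x in small steps.

Request:
{"api": "servo_tool", "payload": {
  "increments": [
    [[0,1,-0.4,0,0],[0,2.5,-0.4,0,0],[0,4,-0.4,0,0],[0,5.5,-0.4,0,0],[0,7,-0.4,0,0]]
  ]
}}

```text
t: 3.3
tool_pos: [0.5071, 0.2678, 0.1367]
tool_rot: [-3.105, 0.469, -0.005]
contact_force: [-0.7, -0.2, 1.1]
opening: -0.0002
grip_force: 0.0
```

Request:
{"api": "servo_tool", "payload": {
  "increments": [
    [[0,1,0,0,0],[0,2,0,0,0],[0,3,0,0,0],[0,4,0,0,0],[0,4,0,0,0]]
  ]
}}

```text
t: 3.8
tool_pos: [0.5442, 0.2558, 0.1354]
tool_rot: [3.106, -0.47, 0.002]
contact_force: [-0.7, 0.8, 0.8]
opening: 0.0002
grip_force: 0.0
```

Request:
{"api": "servo_tool", "payload": {
  "increments": [
    [[0,0.5,0,0,0],[0,1,0,0,0],[0,1.4,0,0,0]]
  ]
}}

```text
t: 4.1
tool_pos: [0.5565, 0.2522, 0.1354]
tool_rot: [-3.106, 0.469, -0.0]
contact_force: [-0.3, 0.1, -0.0]
opening: 0.0002
grip_force: 0.0
```

Run:
```python
from h import *
d=snap('side','s3')['img'][:,:,::-1];t=snap('top','t3')['img'][:,:,::-1]
cv2.imwrite('pics/c3.png',np.hstack([cv2.resize(i,(400,400),interpolation=cv2.INTER_CUBIC) for i in (d[215:335,130:250],t[140:240,130:230])]))
o=ctrl.get_obs();print(o['tool_pos'],o['contact_force'])
```

```text
[0.55661085 0.25209864 0.13542807] [-0.5980437  -0.07338572 -0.30192713]
```

View pics/c3.png

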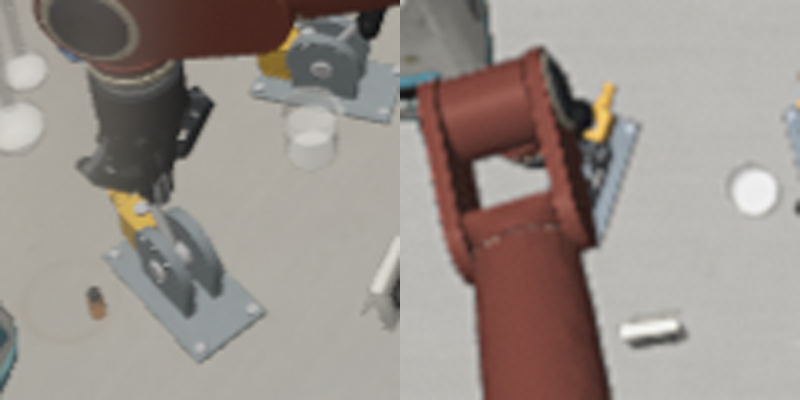

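The ball is now on the far side, at about (580,112) in the crop, with no contact force, so it seems to have snapped to the last stop. I'll back off, rise and check.

Request:
{"api": "servo_tool", "payload": {
  "increments": [
    [[0,-2,0,0,0],[0,-3,0,-3,0],[0,-3,0,-7,0],[0,-3,0,-11.4,0]]
  ]
}}

```text
t: 4.6
tool_pos: [0.5261, 0.261, 0.2492]
tool_rot: [3.105, -0.468, -0.004]
contact_force: [0.5, 0.1, 0.5]
opening: 0.0003
grip_force: 0.0
```

Request:
{"api": "servo_tool", "payload": {
  "increments": [
    [[0,-1,4.8,0,0],[0,-2,9.6,0,0],[0,-3,14.4,0,0],[0,-4,19.2,0,0],[0,-5,24,0,0]]
  ]
}}

```text
t: 5.1
tool_pos: [0.4076, 0.0455, 0.2493]
tool_rot: [3.106, -0.467, 0.001]
contact_force: [0.0, -0.5, 0.7]
opening: -0.0001
grip_force: 0.0
```

Run:
```python
from h import *
d=snap('side','s4')['img'][:,:,::-1];t=snap('top','t4')['img'][:,:,::-1]
cv2.imwrite('pics/c4.png',np.hstack([cv2.resize(i,(400,400),interpolation=cv2.INTER_CUBIC) for i in (d[215:335,130:250],t[140:240,130:230])]))
T=load('t4');S=load('s4');o=np.array([.541,.257]);x=np.array([.955,-.297])
for a in(0,.55,.95,1.1):
    p=o+x*.1*np.sin(a-.55);p=[*p,.048+.1*np.cos(a-.55)];u=proj(S,p);v=proj(T,p);print(a,(u[0]-130)/.3,(u[1]-215)/.3,400+(v[0]-130)*4,(v[1]-140)*4)
ob=ctrl.get_obs();print(ob['tool_pos'],ob['contact_force'],R.from_rotvec(ob['tool_rot']).as_matrix()[:2,:2])
```

```text
0 203.7484578217461 234.89006260924177 541.8560068977258 209.14189090600962
0.55 164.73927135406817 186.77237138370478 554.434350289723 160.03155699146907
0.95 138.94566024698426 165.4383615772474 568.1660384723992 125.58942291043809
1.1 130.9338678514183 161.29371398326555 573.7351940296348 114.48236681650405
[0.40701012 0.04317957 0.24922362] [ 0.62138572 -0.2017152  -0.19316586] [[ 0.95358245 -0.30113054]
 [-0.30112888 -0.95358216]]
```

View pics/c4.png

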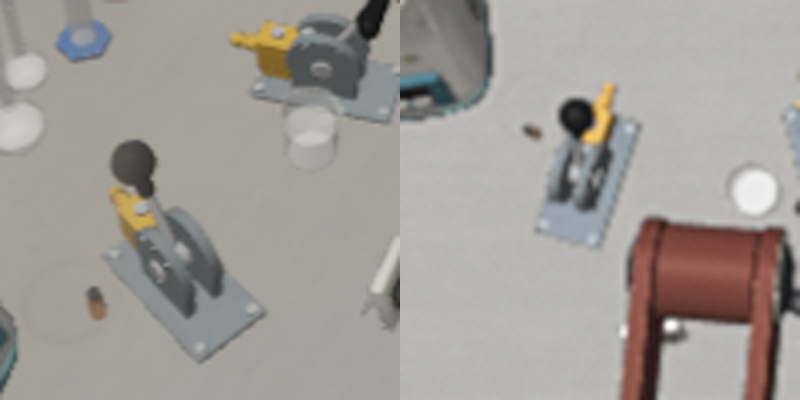

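Knob at side (133,162) and top (577,117), matching the 1.10 rad prediction of (131,161) and (574,114). The lever is at its last stop and the vial hasn't moved. On to the button.

Request:
{"api": "servo_tool", "payload": {
  "increments": [
    [[0,2.95,3.26,0,0],[0,5.9,6.5,0,0],[0,8.85,9.8,0,0],[0,11.8,13,0,0],[0,14.75,16.3,0,0]]
  ]
}}

```text
t: 5.7
tool_pos: [0.5026, -0.1539, 0.2493]
tool_rot: [-3.106, 0.468, -0.001]
contact_force: [1.0, -0.5, -0.4]
opening: -0.0001
grip_force: 0.0
```

Request:
{"api": "servo_tool", "payload": {
  "increments": [
    [[0,2.95,3.26,0,0],[0,5.9,6.5,0,0],[0,8.85,9.8,0,0],[0,8.85,9.8,0,0],[0,8.85,9.8,0,0]]
  ]
}}

```text
t: 6.2
tool_pos: [0.5576, -0.2726, 0.2484]
tool_rot: [-3.105, 0.47, 0.002]
contact_force: [-0.4, 0.5, 0.2]
opening: -0.0002
grip_force: 0.0
```

Request:
{"api": "servo_tool", "payload": {
  "increments": [
    [[0,-0.2,0.4,4.5,0],[0,-0.2,0.4,9,0],[0,-0.2,0.4,13,0],[0,-0.2,0.4,14.5,0],[0,-0.2,0.4,14.5,0]]
  ]
}}

```text
t: 6.7
tool_pos: [0.5527, -0.2735, 0.1018]
tool_rot: [-3.104, 0.467, 0.008]
contact_force: [0.1, -0.9, 0.4]
opening: 0.0002
grip_force: 0.0
```

Run:
```python
from h import *
d=snap('side','s5')['img'][:,:,::-1];t=snap('top','t5')['img'][:,:,::-1]
cv2.imwrite('pics/c5.png',np.hstack([cv2.resize(i,(400,400),interpolation=cv2.INTER_CUBIC) for i in (d[160:230,230:300],t[140:220,250:330])]))
o=ctrl.get_obs();print(o['tool_pos'],o['contact_force'])
```

```text
[ 0.55533062 -0.27572152  0.10651342] [ 0.19555294 -0.28885892  0.82715542]
```

View pics/c5.png

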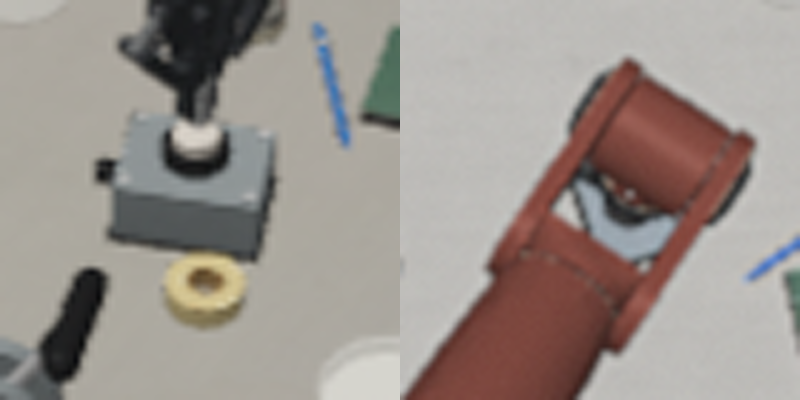

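The fingertips (about (197,115) in the side crop) are centred just above the white button, with the tape clear. I'll press in small steps while watching the force.

Request:
{"api": "servo_tool", "payload": {
  "increments": [
    [[0,0,0,0.6,0],[0,0,0,1.2,0],[0,0,0,1.6,0],[0,0,0,2.0,0],[0,0,0,2.0,0]]
  ]
}}

```text
t: 7.3
tool_pos: [0.555, -0.2762, 0.0853]
tool_rot: [3.106, -0.469, 0.003]
contact_force: [0.2, 0.2, 4.5]
opening: -0.0001
grip_force: 2.3
```

Request:
{"api": "servo_tool", "payload": {
  "increments": [
    [[0,0,0,0.2,0],[0,0,0,0.3,0],[0,0,0,0.3,0]]
  ]
}}

```text
t: 7.6
tool_pos: [0.5552, -0.2764, 0.0849]
tool_rot: [3.106, -0.469, 0.002]
contact_force: [-4.8, 3.5, 15.9]
opening: 0.0003
grip_force: 7.8
```

Force rose to 16 N. I'll check whether the button is really down.

Run:
```python
from h import *
d=snap('side','s6')['img'][:,:,::-1]; p=load('s5')['img'][:,:,::-1]
cv2.imwrite('pics/c6.png',np.hstack([cv2.resize(i[165:205,245:285],(400,400),interpolation=cv2.INTER_CUBIC) for i in (p,d)]))
o=ctrl.get_obs();print(o['tool_pos'],o['contact_force'])
T=load('top1');S=load('side1')
for z in(.058,.064,.07,.076): print(z,ray(T,150+700/4.8,150+142/4.8,z)[:2].round(4),ray(S,235+113/3.9,170+50/3.9,z)[:2].round(4))
```

```text
[ 0.55515436 -0.27632961  0.08483461] [-4.58139559  2.4040542  15.31057338]
0.058 [ 0.554  -0.2774] [ 0.5591 -0.2881]
0.064 [ 0.5533 -0.2769] [ 0.5561 -0.282 ]
0.07 [ 0.5526 -0.2765] [ 0.553  -0.2759]
0.076 [ 0.5518 -0.2761] [ 0.5499 -0.2698]
```

View pics/c6.png

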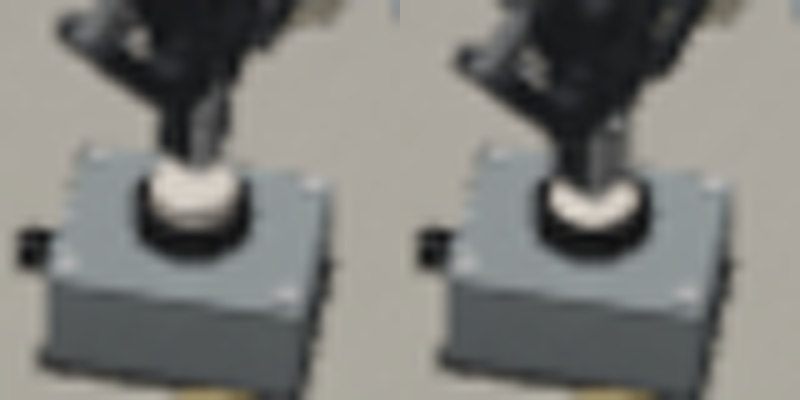

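The white rim's side band is gone and the top sits flush in the collar. With 4.5 N just before a hard stop, the button is fully down. I'll release it and check that it comes up.

Request:
{"api": "servo_tool", "payload": {
  "increments": [
    [[0,0,0,-1.5,0],[0,0,0,-5,0],[0,0,0,-10,0],[0,0,0,-14,0],[0,0,0,-14,0]]
  ]
}}

```text
t: 8.15
tool_pos: [0.5571, -0.2777, 0.2299]
tool_rot: [3.101, -0.468, 0.019]
contact_force: [-0.1, -0.6, -0.2]
opening: -0.0002
grip_force: 0.0
```

Run:
```python
from h import *
d=snap('side','s7')['img'][:,:,::-1]
cv2.imwrite('pics/c7.png',np.hstack([cv2.resize(d[165:205,245:285],(300,300),interpolation=cv2.INTER_CUBIC),cv2.resize(d[165:335,130:330],(353,300),interpolation=cv2.INTER_CUBIC)]))
o=ctrl.get_obs();print(o['t'],o['tool_pos'],o['contact_force'])
```

```text
8.2 [ 0.55583702 -0.27687246  0.22603678] [-0.5406548   0.219198   -0.26159126]
```

View pics/c7.png

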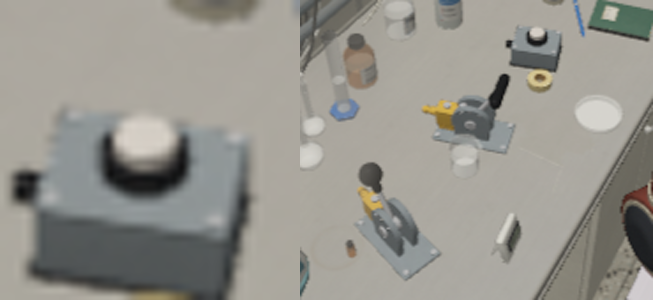

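The button is back up at (143,142), the ball lever is at its last stop, the T-handle is still closed, and the bystanders haven't moved.

```bash
python3 -c "
from station import ctrl
print(ctrl.finish_job())"
```

```text
the job is handed in; nothing more can be done
None
```

The job is handed in: I pushed the ball-knob lever to its last stop, then pressed the pump button fully down and saw it come back up; the T-handle lever stayed closed and the bystanders I could see in the last picture hadn't moved.

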